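# Find the complete craft set among the returns by its weight

## Robot

A 6-joint arm with a two-finger parallel gripper is mounted at the origin on a cart in front of the work surface, level with it; the furniture and walls round the work are solid. World frame = base frame: x ahead of the robot, y to its left, z up, the work surface at z = 0. Lengths are in mm, angles in degrees, forces in N, time in s.
With the tool pointing down it reaches from about 300 to 850 mm from the base axis. Payload 4.2 kg.
Tool frame: the origin (TCP) lies at the very end of the fingers, on their centre line; the grasp point (between the pads) lies 19 mm behind it (env.grasp_offset is the distance from the TCP to the grasp point, in mm); z points along the fingers, y is the line along which they close (so a half turn about z gives the same grasp; the last joint's range is limited). The gripper opens to 91 mm and grips with 3 to 60 N. Pads are 32 mm wide; open, the fingers measure 118 mm over their backs; the gripper's body (76 mm by 178 mm) begins 60 mm behind the grasp point.
Start: joints at [-73.052, 18.312, 89.639, -0, 72.044, -1.146], TCP at [178.586, -546.583, 190.976] pointing down, gripper open.
Joint ranges: [-177.97, 177.97], [-48.28, 115.42], [12.27, 149.76], [-77.06, 257.06], [2.81, 150.46], [-146.56, 146.56]. Speed limits (degrees/s): [147.25, 147.25, 180, 180, 180, 180].

## Interface

Orientations are given as [roll, pitch, yaw] about the fixed x, y, z axes, in that order (R = Rz(yaw) Ry(pitch) Rx(roll)).
In Python, from workcell import env, eyes gives the robot as it stands.
- The arm moves only by the tool send_rows, never from a script. Its arguments are lists of equal length, an entry for each row: "grip": the opening, from -1 (shut) to 1 (fully open), so that 0 is half open; "xyz": the shift along the world's x, y, z in m, a list of three; "yaw": the turn about the world's z in degrees. A call has 1 to 8 rows; each row is the pose to reach, as a shift and turn from the pose commanded when the call began; what a row does not reach only later rows make up. A row lasts 1/12 s, in which the tool goes at most 41.7 mm and 7.16 degrees, less where a joint would pass 70% of its speed; a pose out of reach is approached as far as the arm can. A call with a gripper value outside its range is refused whole. The fingers move at their own pace and stop on an object; "grip_force" is the grip in N (left out, the last holds). Time passes only in rows, so rows that repeat a pose let the fingers close. It gives the time, the measured TCP pose, the force, the opening and the grip force at its end, in the units of the state.
- env.state(): the state, without advancing time (a new reading comes with each control period).
- eyes.grab_frame(name): name is "side" or "top" or "wrist"; returns a dict with "frame" (400x640x3 uint8, red, green, blue), "fx", "fy", "cx", "cy" (pixels), "pose" (4x4, takes a point from camera to world coordinates). Camera axes: x right, y down, z forward; pixel columns grow to the right and rows downward; lengths in mm; the calibration is good to about 2 mm. A picture is of the moment at which its call begins. There is no depth.
- env.job_done(): hands the job in; it is judged then, once.
The state is a dict: "time_s": time; "qpos": joint angles; "qvel": joint speeds; "effort": joint torques, N m; "ee_pos": TCP position; "ee_rot": TCP orientation; "force": force on the tool from outside, world axes, zero at the start; "torque": the same for the moment, N m; "gripper_width": finger opening in mm; "gripper_force": force on a finger pad.
Only numpy, scipy, OpenCV 4.12 (cv2) and the standard library are available. Lean on these libraries where they do the work, as an engineer would, in place of code of your own. Each camera call takes 0.05 s, during which the arm holds its last target. There are 200 camera calls.

## Task

Three identical boxed craft sets have come back to the counter: one still has its whole kit and is clearly the heaviest, the other two have parts missing. Heft them to find out which is which, stand the two light ones upright on the floor of the returns tray and let go of them, and finish still holding the heavy one up, upright and still, some 20 cm above the counter. Keep the boxes upright, set them down without dropping or throwing them, and leave the other things on the counter where they are.

Things in the scene. Friction and masses are not known exactly. Their poses are not given: they have to be found in the camera images.
- carton_a: one of 3 identical closed printed cartons, standing: 32 mm thick (own x), 100 mm long (own y), 75 mm tall; origin at the underside, mid-thickness lies 2 mm to own +x of it; z up. Take it from above across its thickness. Two are incomplete, 0.13 to 0.24 kg each; one is complete, 0.46 to 0.64 kg; any of the three may be that one, and they differ to the feel only
- carton_b: one of 3 identical closed printed cartons, standing: 32 mm thick (own x), 100 mm long (own y), 75 mm tall; origin at the underside, mid-thickness lies 2 mm to own +x of it; z up. Take it from above across its thickness. Two are incomplete, 0.13 to 0.24 kg each; one is complete, 0.46 to 0.64 kg; any of the three may be that one, and they differ to the feel only
- carton_c: one of 3 identical closed printed cartons, standing: 32 mm thick (own x), 100 mm long (own y), 75 mm tall; origin at the underside, mid-thickness lies 2 mm to own +x of it; z up. Take it from above across its thickness. Two are incomplete, 0.13 to 0.24 kg each; one is complete, 0.46 to 0.64 kg; any of the three may be that one, and they differ to the feel only
- tray: low grey returns tray fixed to the counter, outside 210 mm (own x) x 160 mm (own y), rim 14 mm high and 4 mm thick, floor 4 mm thick; origin at the centre of its underside on the counter. Two cartons fit, length along the tray's y, 50 mm either side of its centre along its x; empty at the start
- teapot: toy teapot, 67 x 115 x 70 mm, loose bystander; origin at its underside
- cup: small toy tea cup, 44 x 53 x 28 mm, loose bystander; origin at its underside
- star_block: toy block with star shapes, 31 x 31 x 30 mm, loose bystander; origin at its underside
- stamp: self-inking stamp, 30 x 48 x 57 mm, loose bystander; origin at its underside
- glue: glue stick standing upright, 27 mm across, 88 mm tall, loose bystander; origin at its underside
- ring_chest: toy chest of ring drawers at the back of the counter, fixed, 122 x 156 x 187 mm; origin at its underside
Not all that is in view belongs to the job. What is shaped like the carton_b but purple is not meant.

How it is judged (in metres and radians):
On the way, in this order (a step that is already met when the one before it is completed fails the run):
1. one light box stands in the tray, let go (((x of carton_a in the frame of tray between -0.1 and 0.1 m and y of carton_a in the frame of tray between -0.075 and 0.075 m and height (world z) of carton_a below 0.01 m and angle between carton_a's own z axis and vertical below 0.12 rad and linear speed of carton_a below 0.03 m/s and contact force between each of the arm, the fingers and carton_a below 0.05 N) or (x of carton_c in the frame of tray between -0.1 and 0.1 m and y of carton_c in the frame of tray between -0.075 and 0.075 m and height (world z) of carton_c below 0.01 m and angle between carton_c's own z axis and vertical below 0.12 rad and linear speed of carton_c below 0.03 m/s and contact force between each of the arm, the fingers and carton_c below 0.05 N))), for 0.2 s.
2. both light boxes stand in the tray, let go (x of carton_a in the frame of tray between -0.1 and 0.1 m and y of carton_a in the frame of tray between -0.075 and 0.075 m and height (world z) of each of carton_a, carton_c below 0.01 m and angle between each of carton_a, carton_c's own z axis and vertical below 0.12 rad and linear speed of each of carton_a, carton_c below 0.03 m/s and contact force between each of the arm, the fingers and carton_a below 0.05 N and x of carton_c in the frame of tray between -0.1 and 0.1 m and y of carton_c in the frame of tray between -0.075 and 0.075 m and contact force between each of the arm, the fingers and carton_c below 0.05 N), for 0.2 s.
At the end, for the whole second after the job is handed in: Both light boxes stand upright (within 0.12 rad) on the tray's floor, still and not touched; the heaviest box is held in the fingers alone, still, upright within 0.3 rad, its underside more than 15 cm above the counter (all of step 2 and height (world z) of carton_b above 0.15 m and angle between carton_b's own z axis and vertical below 0.3 rad and linear speed of carton_b below 0.03 m/s and contact force between the fingers and carton_b above 1 N and contact force between carton_b and ring_chest below 0.2 N and contact force between carton_b and tray below 0.2 N); the arm keeps its last pose, push and grip.
It fails at once if a box is tipped by more than 0.6 rad (angle between any of carton_a, carton_b, carton_c's own z axis and vertical above 0.6 rad).
It fails at once if a box is let go more than 4 cm above the counter ((height (world z) of carton_a above 0.04 m and contact force between the fingers and carton_a below 0.05 N) or (height (world z) of carton_b above 0.04 m and contact force between the fingers and carton_b below 0.05 N) or (height (world z) of carton_c above 0.04 m and contact force between the fingers and carton_c below 0.05 N)).
It fails at once if a bystander (teapot, cup, block, stamp, glue stick) is moved by more than 3 cm or knocked over (distance of any of teapot, cup, star_block, stamp, glue from where it was at the start of the episode above 0.03 m or angle between any of teapot, cup, star_block, stamp, glue's own z axis and vertical above 0.5 rad).
It also fails if it takes over 72 s, if anything falls off the work surface, if the arm or the gripper's body presses on something with over 40 N, if the wrist force passes 120 N, or if a joint passes its speed limit or range.

## Working session

There is one attempt and no reset: what is moved stays moved. The work goes in short steps, Python scripts to look and compute and a tool call to move; the robot and the scene stay as the last step left them, time stands still between calls to the robot, and variables do not carry over. Pictures are saved under pics/ and viewed, at most 10 in all, crops included, and the job is handed in when it is done.

Besides the shell and the picture viewer there is one more tool, called after "Call:" as a command line: name --pt "numbers of a row" for each row, then --argument value for the rest. send_rows: Moves the arm, as the interface text tells. Its arguments: {"type":"object","properties":{"grip":{"type":"array"},"xyz":{"type":"array"},"yaw":{"type":"array"},"grip_force":{"type":"number"}},"required":["grip","xyz","yaw"]}

```bash
mkdir -p pics; ls
python3 - <<'E'
from workcell import env, eyes
import cv2,pickle
d={}
for n in("top","side"):
    f=eyes.grab_frame(n);d[n]=f;cv2.imwrite(f"pics/{n}0.png",f["frame"][:,:,::-1]);print(n,f["fx"],f["cx"],f["cy"],f["pose"].round(3).tolist())
pickle.dump(d,open("f0.pkl","wb"))
s=env.state();print(s)
E
```

```text
pics
top 459.3271302357879 318.3679359403304 202.0824545007212 [[-0.019, -0.981, 0.193, 357.912], [-1.0, 0.02, 0.007, -141.264], [-0.011, -0.193, -0.981, 1263.157], [0.0, 0.0, 0.0, 1.0]]
side 457.01372786025127 321.5345169204228 198.59402006283048 [[-0.835, -0.292, 0.467, 30.942], [-0.55, 0.451, -0.703, 685.972], [-0.005, -0.843, -0.537, 647.817], [0.0, 0.0, 0.0, 1.0]]
{'time_s': 0.1, 'qpos': array([-7.30518054e+01,  1.83489169e+01,  8.96970371e+01, -1.29346156e-03,
        7.20453548e+01, -1.14529103e+00]), 'qvel': array([ 0.1260981 , -0.1366241 , -0.2247285 ,  0.09496641,  0.07502166,
        0.01006269]), 'effort': array([ 1.05213709e-03, -4.13332522e+01, -2.32510024e+01,  7.28875701e-02,
        4.21731512e-02, -6.01297870e-05]), 'ee_pos': array([ 178.43749589, -546.11201182,  190.21110155]), 'ee_rot': array([-1.79908685e+02, -5.95468410e-04,  1.80938848e+01]), 'force': array([ 0.886624  ,  0.81182269, -0.44672437]), 'torque': array([ 0.02160512, -0.02201633, -0.02131898]), 'gripper_force': 0.0, 'gripper_width': 91.06212469611422}
```

View pics/top0.png

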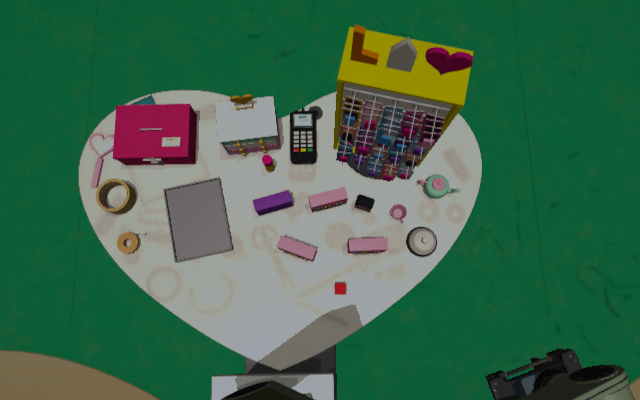

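View pics/side0.png

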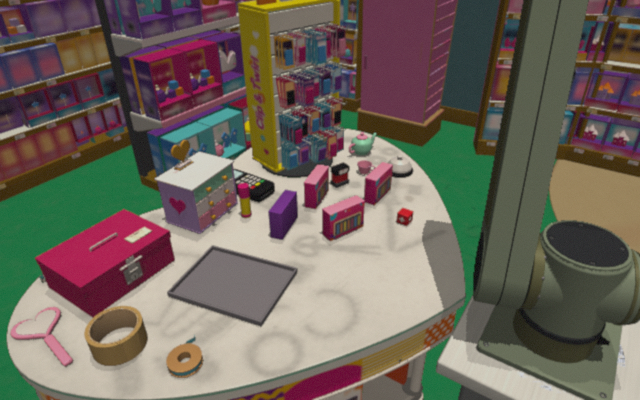

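The top view shows the pink cartons at about (328,200), (297,248) and (367,245), and the purple decoy at (273,203). The tray is at (199,219), the stamp at (365,203), the star block at (340,288), the cup at (398,212) and the glue at (267,160). The side view agrees. Next I'll measure the top faces at z=75.

```bash
cat > h.py <<'E'
import numpy as np,cv2
def ray(f,u,v,z):
    d=f["pose"][:3,:3]@np.array([(u-f["cx"])/f["fx"],(v-f["cy"])/f["fy"],1]);o=f["pose"][:3,3]
    return o+d*(z-o[2])/d[2]
def rect(f,m,z):
    c=max(cv2.findContours(m.astype(np.uint8),0,cv2.CHAIN_APPROX_NONE)[0],key=cv2.contourArea)
    p=np.array([ray(f,*q,z)[:2] for q in c[:,0]],np.float32)
    r=cv2.minAreaRect(p);b=cv2.boxPoints(r)
    e=[b[1]-b[0],b[2]-b[1]];L=max(e,key=np.linalg.norm)
    return np.round(r[0]),np.round(sorted(r[1])),round(float(np.degrees(np.arctan2(L[1],L[0]))%180),1)
E
python3 - <<'E'
import pickle,cv2,numpy as np
from h import *
f=pickle.load(open("f0.pkl","rb"))["top"];im=f["frame"]
hsv=cv2.cvtColor(im,cv2.COLOR_RGB2HSV)
for u,v in[(328,198),(297,246),(367,243),(273,200),(328,207),(199,219),(205,185)]:print(im[v,u],hsv[v,u])
def win(u,v,w,h):
    m=np.zeros(im.shape[:2],bool);m[v-h:v+h,u-w:u+w]=1;return m
H,S,V=[hsv[...,i].astype(int) for i in range(3)]
pink=((H>150)&(S>60)&(V>150))
for n,u,v in[("P",328,199),("Q",297,247),("R",367,244)]:print(n,rect(f,pink&win(u,v,28,18),75))
pur=(H>125)&(H<150)&(S>100);print("purple",rect(f,pur&win(273,202,28,18),75))
tr=(S<40)&(V<150)
print("tray",rect(f,tr&win(199,219,40,48),14))
print("stamp",rect(f,(V<70)&win(365,202,14,14),57))
print("star",rect(f,(S>180)&win(340,288,10,10),30))
print("cup",rect(f,(S>60)&win(398,212,12,12),28))
print("glue",ray(f,267,160,88), "chest/register",ray(f,303,163,20),ray(f,340,150,0),ray(f,410,180,0),ray(f,422,241,40))
x0,y0=240,170;c=cv2.resize(im[y0:y0+140,x0:x0+200],(800,560),interpolation=2);cv2.imwrite("pics/c.png",c[:,:,::-1])
E
```

```text
[160 116 135] [167  70 160]
[160 112 130] [169  77 160]
[160 116 133] [168  70 160]
[101  45 118] [143 158 118]
[47 37 23] [ 18 130  47]
[110 105 104] [  5  14 110]
[108 102 102] [  0  14 108]
P (array([ 606., -158.]), array([27., 97.]), 103.1)
Q (array([474., -73.]), array([29., 98.]), 68.6)
R (array([ 479., -259.]), array([28., 98.]), 91.4)
purple (array([592., -12.]), array([42., 99.]), 105.5)
tray (array([563., 203.]), array([167., 216.]), 11.4)
stamp (array([ 591., -255.]), array([36., 45.]), 70.0)
star (array([ 368., -185.]), array([26., 26.]), 88.5)
cup (array([ 569., -350.]), array([40., 40.]), 151.3)
glue [705.56799551   1.30366029  88.        ] chest/register [714.73819221 -91.59900109  20.        ] [ 756.76928212 -197.29619395    0.        ] [ 664.16594448 -392.32684538    0.        ] [ 486.82926249 -406.72535196   40.        ]
```

View pics/c.png

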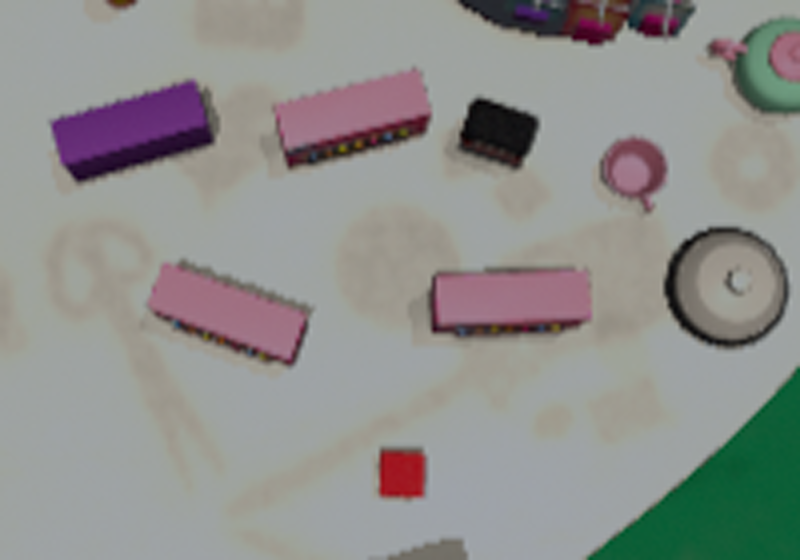

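Carton sizes check out at about 30×100 mm allowing for the 1 px contour inset. The crop confirms three pink cartons (P, Q, R) with clear finger room around each. I'm starting with R at (479,-259), long axis 91.4°, so tool yaw is about 91.

Call:
send_rows --grip '[1,1,1,1,1,1,1,1]' --pt "0.03 0.03 0" --pt "0.06 0.058 0" --pt "0.09 0.086 0" --pt "0.12 0.115 0" --pt "0.15 0.144 0" --pt "0.18 0.173 0" --pt "0.2 0.192 0" --pt "0.2 0.192 0" --yaw '[6,12,18,24,30,36,42,45]' --grip_force 30

```text
time_s: 0.77
ee_pos: [381.7, -350.7, 190.7]
ee_rot: [180.0, -0.1, 63.6]
force: [-0.3, 0.2, 0.1]
gripper_width: 91.2
gripper_force: 0.0
```

Call:
send_rows --grip '[1,1,1,1,1,1,1,1]' --pt "0.03 0.03 0" --pt "0.06 0.058 0" --pt "0.09 0.086 0" --pt "0.1 0.096 0" --pt "0.1 0.096 -0.02" --pt "0.1 0.096 -0.03" --pt "0.1 0.096 -0.03" --pt "0.1 0.096 -0.03" --yaw '[6,12,18,24,28,28,28,28]'

```text
time_s: 1.43
ee_pos: [477.7, -258.6, 160.2]
ee_rot: [-179.9, -0.1, 91.0]
force: [-0.0, -0.1, -1.0]
gripper_width: 91.6
gripper_force: 0.0
```

Run:
```python
from workcell import env, eyes
import cv2
s=env.state();print(s["time_s"],s["ee_pos"],s["ee_rot"],s["force"],s["qpos"])
f=eyes.grab_frame("wrist");cv2.imwrite("pics/w1.png",f["frame"][:,:,::-1]);print(f["pose"].round(2).tolist())
```

```text
1.4333 [ 477.68226775 -258.62581892  160.21029296] [-1.79885217e+02 -6.33701575e-02  9.09654468e+01] [-0.00560474 -0.13956774 -1.02732732] [-2.96424261e+01  1.67796427e+01  9.65117162e+01 -4.24414110e-03
  6.68396973e+01 -3.06062627e+01]
[[1.0, 0.02, 0.0, 476.71], [0.02, -0.97, -0.24, -191.08], [-0.0, 0.24, -0.97, 354.23], [0.0, 0.0, 0.0, 1.0]]
```

View pics/w1.png

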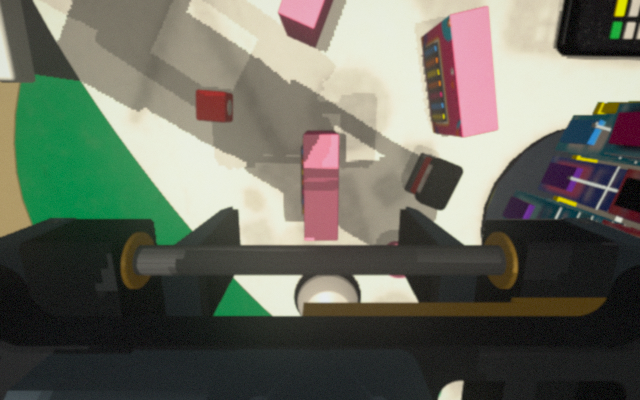

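The wrist view shows carton R centred between the fingers: carton columns 303-340, fingers 238 and 400. I'll descend and grip.

Call:
send_rows --grip '[1,1,1,1,1,1,1,1]' --pt "0.001 0 -0.03" --pt "0.001 0 -0.06" --pt "0.001 0 -0.09" --pt "0.001 0 -0.11" --pt "0.001 0 -0.12" --pt "0.001 0 -0.13" --pt "0.001 0 -0.13" --pt "0.001 0 -0.13" --yaw '[0,0,0,0,0,0,0,0]'

```text
time_s: 2.15
ee_pos: [480.2, -259.2, 31.8]
ee_rot: [179.9, 0.0, 91.1]
force: [0.5, 0.2, -0.1]
gripper_width: 91.2
gripper_force: 0.0
```

Call:
send_rows --grip '[-0.2,-0.5,-0.8,-1,-1,-1,-1,-1]' --pt "0 0 0" --pt "0 0 0" --pt "0 0 0" --pt "0 0 0" --pt "0 0 0" --pt "0 0 0" --pt "0 0 0" --pt "0 0 0" --yaw '[0,0,0,0,0,0,0,0]'

```text
time_s: 2.82
ee_pos: [479.6, -258.6, 31.0]
ee_rot: [180.0, -0.0, 91.1]
force: [0.4, 0.2, 0.2]
gripper_width: 40.5
gripper_force: 0.0
```

Call:
send_rows --grip '[-1,-1,-1,-1,-1,-1]' --pt "0 0 0" --pt "0 0 0" --pt "0 0 0" --pt "0 0 0" --pt "0 0 0" --pt "0 0 0" --yaw '[0,0,0,0,0,0]'

```text
time_s: 3.32
ee_pos: [479.5, -258.6, 30.9]
ee_rot: [-180.0, -0.0, 91.1]
force: [-0.1, -0.1, -0.3]
gripper_width: 32.0
gripper_force: 30.0
```

Call:
send_rows --grip '[-1,-1,-1,-1,-1,-1,-1,-1]' --pt "0 0 0.005" --pt "0 0 0.015" --pt "0 0 0.025" --pt "0 0 0.03" --pt "0 0 0.03" --pt "0 0 0.03" --pt "0 0 0.03" --pt "0 0 0.03" --yaw '[0,0,0,0,0,0,0,0]'

```text
time_s: 3.98
ee_pos: [479.2, -258.4, 60.6]
ee_rot: [-180.0, -0.0, 91.1]
force: [-0.4, -0.3, -1.8]
gripper_width: 32.0
gripper_force: 30.0
```

Call:
send_rows --grip '[-1,-1,-1,-1]' --pt "0 0 0" --pt "0 0 0" --pt "0 0 0" --pt "0 0 0" --yaw '[0,0,0,0]'

```text
time_s: 4.32
ee_pos: [479.5, -258.5, 60.8]
ee_rot: [-180.0, -0.0, 91.1]
force: [-0.4, 0.4, -2.0]
gripper_width: 31.7
gripper_force: 30.0
```

The load is about 2 N (0.2 kg), so R is light. I'll carry it to the far tray slot, about (602,211), yaw 101.4.

Call:
send_rows --grip '[-1,-1,-1,-1,-1,-1,-1,-1]' --pt "0 0 0.015" --pt "0 0 0.035" --pt "0 0.01 0.06" --pt "0 0.03 0.085" --pt "0.01 0.055 0.1" --pt "0.02 0.085 0.1" --pt "0.03 0.115 0.1" --pt "0.04 0.145 0.1" --yaw '[0,0,0,0,2,4,6,8]'

```text
time_s: 4.98
ee_pos: [519.9, -112.4, 161.5]
ee_rot: [179.9, 0.0, 99.2]
force: [0.4, 0.7, -2.7]
gripper_width: 31.8
gripper_force: 30.0
```

Call:
send_rows --grip '[-1,-1,-1,-1,-1,-1,-1,-1]' --pt "0.008 0.03 0" --pt "0.016 0.06 0" --pt "0.024 0.09 0" --pt "0.033 0.12 0" --pt "0.041 0.15 0" --pt "0.05 0.18 0" --pt "0.058 0.21 0" --pt "0.066 0.24 0" --yaw '[1,2,2,2,2,2,2,2]'

```text
time_s: 5.65
ee_pos: [585.7, 128.0, 160.8]
ee_rot: [-180.0, 0.0, 101.1]
force: [0.8, -0.8, -1.2]
gripper_width: 32.1
gripper_force: 30.0
```

Call:
send_rows --grip '[-1,-1,-1,-1,-1,-1,-1,-1]' --pt "0.006 0.025 0" --pt "0.011 0.05 0" --pt "0.015 0.07 0" --pt "0.0165 0.081 0" --pt "0.0165 0.0845 0" --pt "0.0165 0.0845 0" --pt "0.0165 0.0845 0" --pt "0.0165 0.0845 0" --yaw '[0,0,0,0,0,0,0,0]'

```text
time_s: 6.32
ee_pos: [601.9, 209.5, 161.1]
ee_rot: [-180.0, 0.0, 101.0]
force: [-0.1, -0.1, -2.4]
gripper_width: 31.9
gripper_force: 30.0
```

Run:
```python
from workcell import env, eyes
import cv2
s=env.state();print(s["time_s"],s["ee_pos"],s["ee_rot"],s["force"],s["gripper_width"])
f=eyes.grab_frame("side");cv2.imwrite("pics/s2.png",f["frame"][:,:,::-1])
```

```text
6.3167 [601.89255812 209.54793356 161.06711928] [-1.79983823e+02  3.50451902e-02  1.01026740e+02] [-0.06943734 -0.12081197 -2.38886835] 31.903932293372144
```

View pics/s2.png

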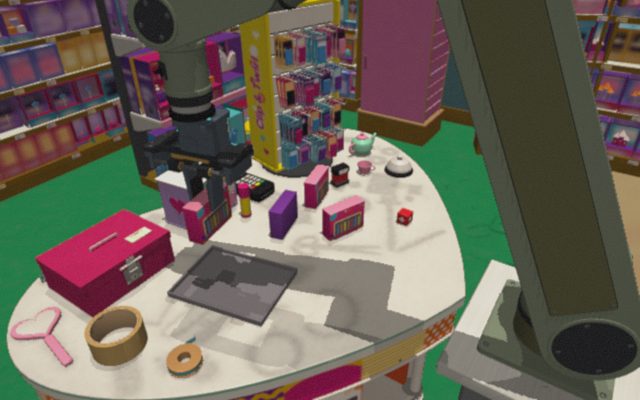

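The carton hangs upright over the far part of the tray (carton at about (208,218) in the side view). Lowering: contact is expected at TCP z≈35.

Call:
send_rows --grip '[-1,-1,-1,-1,-1,-1,-1,-1]' --pt "0 0 -0.03" --pt "0 0 -0.06" --pt "0 0 -0.085" --pt "0 0 -0.105" --pt "0 0 -0.115" --pt "0 0 -0.12" --pt "0 0 -0.122" --pt "0 0 -0.124" --yaw '[0,0,0,0,0,0,0,0]'

```text
time_s: 7.03
ee_pos: [603.1, 210.9, 38.1]
ee_rot: [179.9, -0.0, 101.1]
force: [-0.3, 0.1, -1.7]
gripper_width: 31.8
gripper_force: 30.0
```

Call:
send_rows --grip '[-1,-1,-1,-1]' --pt "0 0 -0.001" --pt "0 0 -0.002" --pt "0 0 -0.002" --pt "0 0 -0.002" --yaw '[0,0,0,0]'

```text
time_s: 7.37
ee_pos: [602.4, 211.0, 35.6]
ee_rot: [179.9, -0.0, 101.1]
force: [-0.1, 0.7, -1.4]
gripper_width: 31.9
gripper_force: 30.0
```

Call:
send_rows --grip '[-1,-1,-1]' --pt "0 0 -0.001" --pt "0 0 -0.001" --pt "0 0 -0.001" --yaw '[0,0,0]'

```text
time_s: 7.62
ee_pos: [602.5, 211.1, 34.9]
ee_rot: [179.9, -0.0, 101.1]
force: [-0.3, -0.0, 3.6]
gripper_width: 32.1
gripper_force: 30.0
```

Call:
send_rows --grip '[0,0.3,0.5,0.5,0.5,0.5,0.5,0.5]' --pt "0 0 0" --pt "0 0 0" --pt "0 0 0" --pt "0 0 0" --pt "0 0 0" --pt "0 0 0" --pt "0 0 0" --pt "0 0 0" --yaw '[0,0,0,0,0,0,0,0]'

```text
time_s: 8.28
ee_pos: [602.1, 210.9, 33.9]
ee_rot: [180.0, -0.0, 101.1]
force: [0.0, -0.6, 0.2]
gripper_width: 68.5
gripper_force: 0.0
```

Call:
send_rows --grip '[0.5,0.5,0.5,0.5,0.5,0.5,0.5,0.5]' --pt "0 0 0.015" --pt "0 0 0.035" --pt "0 0 0.06" --pt "0 0 0.085" --pt "0 -0.01 0.11" --pt "0 -0.03 0.13" --pt "-0.01 -0.05 0.14" --pt "-0.02 -0.08 0.14" --yaw '[0,0,0,0,0,0,0,0]'

```text
time_s: 8.95
ee_pos: [583.9, 131.9, 177.0]
ee_rot: [179.6, -0.0, 101.2]
force: [-0.5, -0.8, 0.5]
gripper_width: 68.8
gripper_force: 0.0
```

Released cleanly. Next is Q at (474,-73), yaw 68.6.

Call:
send_rows --grip '[1,1,1,1,1,1,1,1]' --pt "-0.016 -0.03 0" --pt "-0.032 -0.06 0" --pt "-0.048 -0.09 0" --pt "-0.064 -0.12 0" --pt "-0.08 -0.15 0" --pt "-0.096 -0.18 0" --pt "-0.108 -0.204 0" --pt "-0.108 -0.204 0" --yaw '[-5,-10,-15,-20,-25,-30,-32.5,-32.5]'

```text
time_s: 9.62
ee_pos: [471.7, -76.4, 174.2]
ee_rot: [-180.0, 0.1, 68.3]
force: [-0.4, 0.2, -0.1]
gripper_width: 90.9
gripper_force: 0.0
```

Call:
send_rows --grip '[1,1,1,1]' --pt "0 0 0" --pt "0 0 0" --pt "0 0 0" --pt "0 0 0" --yaw '[0,0,0,0]'

```text
time_s: 9.95
ee_pos: [474.6, -72.2, 173.9]
ee_rot: [180.0, -0.0, 68.7]
force: [-0.6, -0.4, 0.3]
gripper_width: 91.0
gripper_force: 0.0
```

Run:
```python
from workcell import env, eyes
import cv2
f=eyes.grab_frame("wrist");cv2.imwrite("pics/w2.png",f["frame"][:,:,::-1])
```

```text
(no output)
```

View pics/w2.png

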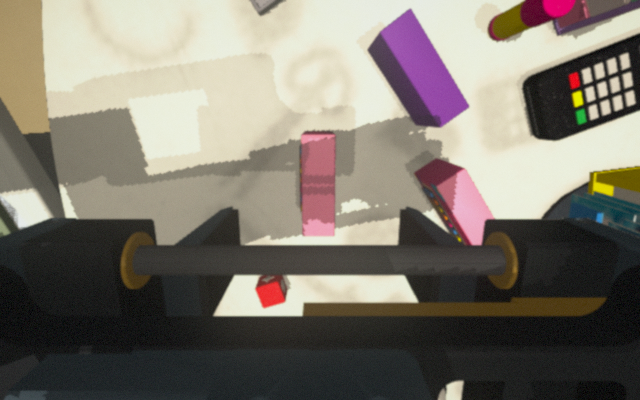

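Q is centred between the fingers (carton columns 302-336). Descend, grip, heft.

Call:
send_rows --grip '[1,1,1,1,1,1,1,1]' --pt "0 0 -0.03" --pt "0 0 -0.06" --pt "0 0 -0.09" --pt "0 0 -0.115" --pt "0 0 -0.13" --pt "0 0 -0.14" --pt "0 0 -0.143" --pt "0 0 -0.143" --yaw '[0,0,0,0,0,0,0,0]'

```text
time_s: 10.67
ee_pos: [473.8, -72.5, 30.2]
ee_rot: [-179.9, 0.0, 68.7]
force: [0.1, 0.6, -0.4]
gripper_width: 91.3
gripper_force: 0.0
```

Call:
send_rows --grip '[-0.2,-0.5,-0.8,-1,-1,-1,-1,-1]' --pt "0 0 0" --pt "0 0 0" --pt "0 0 0" --pt "0 0 0" --pt "0 0 0" --pt "0 0 0" --pt "0 0 0" --pt "0 0 0" --yaw '[0,0,0,0,0,0,0,0]'

```text
time_s: 11.33
ee_pos: [474.1, -73.1, 31.1]
ee_rot: [180.0, -0.0, 68.6]
force: [-0.2, -0.3, -0.2]
gripper_width: 40.7
gripper_force: 0.0
```

Call:
send_rows --grip '[-1,-1,-1,-1,-1,-1]' --pt "0 0 0" --pt "0 0 0" --pt "0 0 0" --pt "0 0 0" --pt "0 0 0" --pt "0 0 0" --yaw '[0,0,0,0,0,0]'

```text
time_s: 11.83
ee_pos: [474.0, -73.1, 30.9]
ee_rot: [-180.0, 0.0, 68.6]
force: [-0.4, -1.3, -0.2]
gripper_width: 32.0
gripper_force: 30.0
```

Call:
send_rows --grip '[-1,-1,-1,-1,-1,-1,-1,-1]' --pt "0 0 0.005" --pt "0 0 0.015" --pt "0 0 0.025" --pt "0 0 0.03" --pt "0 0 0.03" --pt "0 0 0.03" --pt "0 0 0.03" --pt "0 0 0.03" --yaw '[0,0,0,0,0,0,0,0]'

```text
time_s: 12.5
ee_pos: [473.6, -73.0, 60.4]
ee_rot: [-179.9, 0.0, 68.6]
force: [-0.3, 0.8, -0.6]
gripper_width: 31.9
gripper_force: 30.0
```

Call:
send_rows --grip '[-1,-1,-1,-1]' --pt "0 0 0" --pt "0 0 0" --pt "0 0 0" --pt "0 0 0" --yaw '[0,0,0,0]'

```text
time_s: 12.83
ee_pos: [474.0, -73.1, 60.8]
ee_rot: [-180.0, 0.0, 68.6]
force: [-0.7, 0.3, -2.6]
gripper_width: 32.0
gripper_force: 30.0
```

The reading is noisy, so I'll take a few more.

Call:
send_rows --grip '[-1]' --pt "0 0 0" --yaw '[0]'

```text
time_s: 12.92
ee_pos: [474.1, -73.1, 60.9]
ee_rot: [-180.0, 0.0, 68.6]
force: [-0.0, 0.2, -2.2]
gripper_width: 31.8
gripper_force: 30.0
```

Call:
send_rows --grip '[-1]' --pt "0 0 0" --yaw '[0]'

```text
time_s: 13.0
ee_pos: [474.1, -73.1, 60.9]
ee_rot: [180.0, 0.0, 68.6]
force: [0.3, -0.5, -0.3]
gripper_width: 31.6
gripper_force: 30.0
```

Call:
send_rows --grip '[-1]' --pt "0 0 0" --yaw '[0]'

```text
time_s: 13.08
ee_pos: [474.1, -73.1, 61.0]
ee_rot: [180.0, 0.0, 68.6]
force: [-0.4, -0.2, -1.5]
gripper_width: 31.7
gripper_force: 30.0
```

Mean about 1.5 N, so Q is light too and P is the heavy one. Q goes to the near slot at (509,192).

Call:
send_rows --grip '[-1,-1,-1,-1,-1,-1,-1,-1]' --pt "0 0 0.015" --pt "0 0 0.035" --pt "0 0.01 0.06" --pt "0 0.03 0.085" --pt "0.005 0.055 0.1" --pt "0.01 0.085 0.1" --pt "0.015 0.115 0.1" --pt "0.02 0.145 0.1" --yaw '[0,0,4,8,12,16,20,24]'

```text
time_s: 13.75
ee_pos: [494.2, 73.2, 161.6]
ee_rot: [179.9, -0.0, 92.8]
force: [0.2, -0.9, -2.6]
gripper_width: 32.1
gripper_force: 30.0
```

Call:
send_rows --grip '[-1,-1,-1,-1,-1,-1,-1,-1]' --pt "0.005 0.03 0" --pt "0.01 0.06 0" --pt "0.012 0.09 0" --pt "0.014 0.11 0" --pt "0.015 0.12 0" --pt "0.015 0.12 0" --pt "0.015 0.12 0" --pt "0.015 0.12 0" --yaw '[3,6,8.5,8.5,8.5,8.5,8.5,8.5]'

```text
time_s: 14.42
ee_pos: [508.8, 190.6, 160.9]
ee_rot: [-180.0, 0.0, 101.0]
force: [-0.4, -0.0, -2.2]
gripper_width: 31.8
gripper_force: 30.0
```

Run:
```python
from workcell import env, eyes
import cv2
s=env.state();print(s["time_s"],s["ee_pos"],s["ee_rot"],s["force"],s["gripper_width"])
f=eyes.grab_frame("side");cv2.imwrite("pics/s3.png",cv2.resize(f["frame"][120:360,80:360,::-1],None,fx=2,fy=2))
```

```text
14.4167 [508.83246121 190.64842449 160.88147709] [-1.79966669e+02  4.67117574e-02  1.01045531e+02] [-0.35922247 -0.03713829 -2.15282883] 31.768127376325513
```

View pics/s3.png

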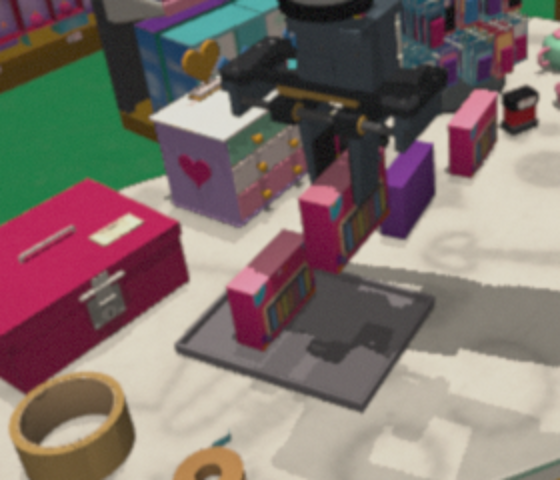

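R stands upright inside the tray (crop about (270,290)), and Q hangs upright beside it. Lower and release.

Call:
send_rows --grip '[-1,-1,-1,-1,-1,-1,-1,-1]' --pt "0 0 -0.03" --pt "0 0 -0.06" --pt "0 0 -0.085" --pt "0 0 -0.105" --pt "0 0 -0.115" --pt "0 0 -0.12" --pt "0 0 -0.122" --pt "0 0 -0.124" --yaw '[0,0,0,0,0,0,0,0]'

```text
time_s: 15.13
ee_pos: [510.1, 191.8, 37.9]
ee_rot: [179.9, -0.0, 101.1]
force: [0.9, 0.2, -2.0]
gripper_width: 32.0
gripper_force: 30.0
```

Call:
send_rows --grip '[-1,-1,-1,-1,-1]' --pt "0 0 -0.001" --pt "0 0 -0.002" --pt "0 0 -0.003" --pt "0 0 -0.003" --pt "0 0 -0.003" --yaw '[0,0,0,0,0]'

```text
time_s: 15.55
ee_pos: [509.7, 192.1, 34.9]
ee_rot: [179.9, -0.0, 101.1]
force: [-1.1, 0.6, 4.6]
gripper_width: 32.2
gripper_force: 30.0
```

Call:
send_rows --grip '[0,0.3,0.5,0.5,0.5,0.5,0.5,0.5]' --pt "0 0 0" --pt "0 0 0" --pt "0 0 0" --pt "0 0 0" --pt "0 0 0" --pt "0 0 0" --pt "0 0 0" --pt "0 0 0" --yaw '[0,0,0,0,0,0,0,0]'

```text
time_s: 16.22
ee_pos: [509.1, 191.9, 33.9]
ee_rot: [-180.0, 0.0, 101.1]
force: [1.3, 0.4, -0.2]
gripper_width: 68.5
gripper_force: 0.0
```

Call:
send_rows --grip '[0.5,0.5,0.5,0.5,0.5,0.5,0.5,0.5]' --pt "0 0 0.015" --pt "0 0 0.035" --pt "0 0 0.06" --pt "0 0 0.085" --pt "0 -0.01 0.11" --pt "0 -0.03 0.13" --pt "0 -0.05 0.14" --pt "0 -0.08 0.14" --yaw '[0,0,0,0,0,0,0,0]'

```text
time_s: 16.88
ee_pos: [510.9, 112.7, 176.9]
ee_rot: [179.6, -0.0, 101.2]
force: [1.5, 0.1, 0.6]
gripper_width: 68.6
gripper_force: 0.0
```

Now P at (606,-158), yaw 103.1.

Call:
send_rows --grip '[1,1,1,1,1,1,1,1]' --pt "0.012 -0.035 0" --pt "0.025 -0.07 0" --pt "0.037 -0.105 0" --pt "0.05 -0.14 0" --pt "0.063 -0.175 0" --pt "0.075 -0.21 0" --pt "0.088 -0.245 0" --pt "0.097 -0.27 0" --yaw '[1,2,2,2,2,2,2,2]'

```text
time_s: 17.55
ee_pos: [606.8, -161.3, 173.8]
ee_rot: [180.0, 0.1, 103.0]
force: [-0.6, 0.8, -0.7]
gripper_width: 91.2
gripper_force: 0.0
```

Call:
send_rows --grip '[1,1,1,1,1]' --pt "0 0 0" --pt "0 0 0" --pt "0 0 0" --pt "0 0 0" --pt "0 0 0" --yaw '[0,0,0,0,0]'

```text
time_s: 17.97
ee_pos: [605.8, -156.8, 174.2]
ee_rot: [180.0, -0.0, 103.2]
force: [-0.6, -0.4, -0.5]
gripper_width: 91.3
gripper_force: 0.0
```

Run:
```python
from workcell import env, eyes
import cv2
f=eyes.grab_frame("wrist");cv2.imwrite("pics/w3.png",f["frame"][:,:,::-1])
```

```text
(no output)
```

View pics/w3.png

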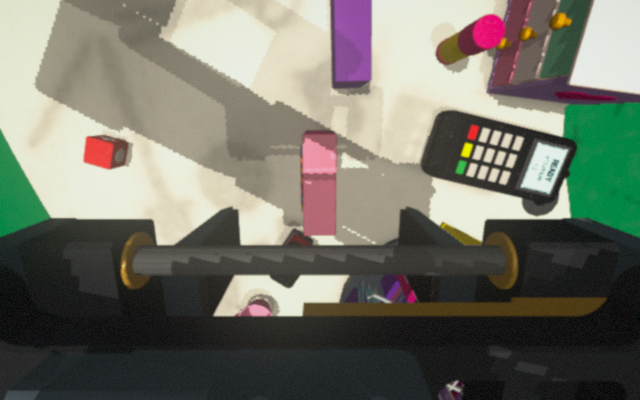

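P is centred (columns 302-336). Before descending I'll check the clearance from the rack's near corner to the gripper body.

Run:
```python
import pickle
from h import *
d=pickle.load(open("f0.pkl","rb"));f=d["top"]
for u,v,z in[(338,88,187),(465,105,187),(337,155,0),(337,158,10),(375,178,5),(450,55,187)]:print(u,v,z,ray(f,u,v,z).round())
for u,v in[(275,170),(257,163),(330,160)]:print("side",u,v,ray(d["side"],u,v,0).round())
a=np.radians(13.1);e=np.array([np.cos(a),np.sin(a)]);n=np.array([-e[1],e[0]])
print([(np.array([606,-157])+89*e+s*38*n).round() for s in(1,-1)])
```

```text
338 88 187 [ 860. -188.  187.]
465 105 187 [ 807. -502.  187.]
337 155 0 [ 742. -188.    0.]
337 158 10 [ 730. -188.   10.]
375 178 5 [ 671. -293.    5.]
450 55 187 [ 943. -475.  187.]
side 275 170 [ 794. -217.    0.]
side 257 163 [ 866. -222.    0.]
side 330 160 [ 692. -358.    0.]
[array([ 684., -100.]), array([ 701., -174.])]
```

About 40 mm of clearance. Descend, grip at 40 N, heft.

Call:
send_rows --grip '[1,1,1,1,1,1,1,1]' --pt "0 0 -0.03" --pt "0 0 -0.06" --pt "0 0 -0.09" --pt "0 0 -0.115" --pt "0 0 -0.13" --pt "0 0 -0.14" --pt "0 0 -0.143" --pt "0 0 -0.143" --yaw '[0,0,0,0,0,0,0,0]' --grip_force 40

```text
time_s: 18.68
ee_pos: [606.1, -157.6, 30.9]
ee_rot: [-180.0, -0.0, 103.1]
force: [-0.5, -0.7, -0.2]
gripper_width: 91.4
gripper_force: 0.0
```

Call:
send_rows --grip '[-0.2,-0.5,-0.8,-1,-1,-1,-1,-1]' --pt "0 0 0" --pt "0 0 0" --pt "0 0 0" --pt "0 0 0" --pt "0 0 0" --pt "0 0 0" --pt "0 0 0" --pt "0 0 0" --yaw '[0,0,0,0,0,0,0,0]'

```text
time_s: 19.35
ee_pos: [606.1, -158.1, 31.0]
ee_rot: [180.0, 0.0, 103.1]
force: [0.0, 0.6, -0.8]
gripper_width: 41.1
gripper_force: 0.0
```

Call:
send_rows --grip '[-1,-1,-1,-1,-1,-1]' --pt "0 0 0" --pt "0 0 0" --pt "0 0 0" --pt "0 0 0" --pt "0 0 0" --pt "0 0 0" --yaw '[0,0,0,0,0,0]'

```text
time_s: 19.85
ee_pos: [606.2, -158.1, 30.9]
ee_rot: [180.0, 0.0, 103.1]
force: [1.1, -0.1, -0.3]
gripper_width: 31.5
gripper_force: 40.0
```

Call:
send_rows --grip '[-1,-1,-1,-1,-1,-1,-1,-1]' --pt "0 0 0.005" --pt "0 0 0.015" --pt "0 0 0.025" --pt "0 0 0.03" --pt "0 0 0.03" --pt "0 0 0.03" --pt "0 0 0.03" --pt "0 0 0.03" --yaw '[0,0,0,0,0,0,0,0]'

```text
time_s: 20.52
ee_pos: [605.6, -157.9, 60.4]
ee_rot: [-179.9, -0.0, 103.1]
force: [0.3, 0.4, -5.4]
gripper_width: 31.7
gripper_force: 40.0
```

Call:
send_rows --grip '[-1,-1,-1,-1]' --pt "0 0 0" --pt "0 0 0" --pt "0 0 0" --pt "0 0 0" --yaw '[0,0,0,0]'

```text
time_s: 20.85
ee_pos: [606.0, -158.1, 60.8]
ee_rot: [-180.0, -0.0, 103.1]
force: [-0.7, 0.4, -5.2]
gripper_width: 32.1
gripper_force: 40.0
```

About 5.3 N confirms P is the complete set. Raise it to about 200 mm, moving back slightly from the rack.

Call:
send_rows --grip '[-1,-1,-1,-1,-1,-1,-1,-1]' --pt "0 0 0.012" --pt "0 0 0.03" --pt "-0.005 0 0.055" --pt "-0.015 0 0.08" --pt "-0.025 0 0.105" --pt "-0.04 0 0.13" --pt "-0.05 0 0.15" --pt "-0.055 0 0.162" --yaw '[0,0,0,0,0,0,0,0]'

```text
time_s: 21.52
ee_pos: [550.6, -158.3, 225.9]
ee_rot: [179.8, 0.1, 103.1]
force: [-0.3, 0.2, -5.8]
gripper_width: 31.4
gripper_force: 40.0
```

Call:
send_rows --grip '[-1,-1,-1,-1,-1,-1,-1,-1]' --pt "-0.003 0 0.006" --pt "-0.005 0 0.008" --pt "-0.005 0 0.008" --pt "-0.005 0 0.008" --pt "-0.005 0 0.008" --pt "-0.005 0 0.008" --pt "-0.005 0 0.008" --pt "-0.005 0 0.008" --yaw '[0,0,0,0,0,0,0,0]'

```text
time_s: 22.18
ee_pos: [546.1, -158.0, 230.4]
ee_rot: [-180.0, -0.0, 103.1]
force: [-0.2, -0.2, -6.8]
gripper_width: 31.8
gripper_force: 40.0
```

Call:
send_rows --grip '[-1,-1,-1,-1,-1,-1,-1,-1]' --pt "0 0 0" --pt "0 0 0" --pt "0 0 0" --pt "0 0 0" --pt "0 0 0" --pt "0 0 0" --pt "0 0 0" --pt "0 0 0" --yaw '[0,0,0,0,0,0,0,0]'

```text
time_s: 22.85
ee_pos: [546.1, -158.1, 231.0]
ee_rot: [180.0, 0.0, 103.1]
force: [0.9, 0.1, -5.0]
gripper_width: 31.7
gripper_force: 40.0
```

Run:
```python
from workcell import env, eyes
import cv2
s=env.state();print(s["time_s"],s["ee_pos"],s["force"],s["gripper_width"],abs(s["qvel"]).max())
f=eyes.grab_frame("side");cv2.imwrite("pics/s4.png",f["frame"][:,:,::-1])
```

```text
22.85 [ 546.08979173 -158.07866967  231.01372146] [ 0.94778792  0.05742152 -4.98801671] 31.710495712546546 0.10117607569798007
```

View pics/s4.png

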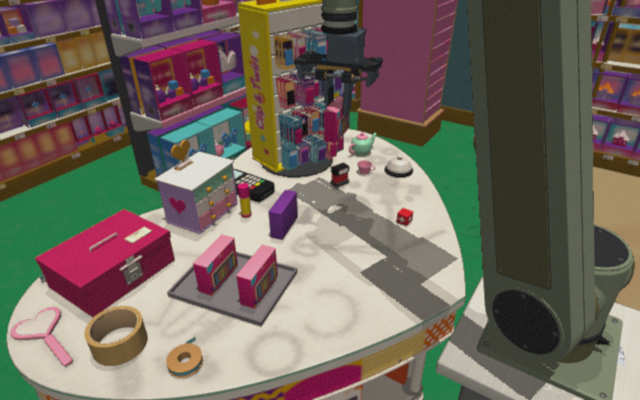

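Both light cartons stand upright inside the tray, at (216,265) and (257,275). The heavy one is held upright at (333,128), and the bystanders haven't moved. Handing in.

```bash
python3 -c "
from workcell import env
print(env.job_done())"
```

```text
the job is handed in; nothing more can be done
None
```

I handed in the job with both light cartons (about 1.5 and 2.2 N) standing released in the tray and the heavy one (about 5.3 N) held upright and still about 20 cm above the counter; no verdict came back.

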